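# Seat a key-rack blank in the drilling jig and keep the hold-down pressed

### The job

Push the loose wooden board on the jig square and flush into the corner, against both the end stop and the side fence. Then press the black knob of the spring hold-down straight down until its foot clamps the board, and squeeze the knob a further 8 mm against its spring, to where the ring on its stem is level with the top of the sleeve. Finish while still holding the knob there, so that a colleague can drill; leave the matchbox, marker and scissors where they lie.

Things in the scene. Friction and masses are not known exactly. Their poses are not given: they have to be found in the camera images.
- jig: Drilling jig fixed to the table: grey laminate base 12 mm thick, spanning x -140 to +120, y -120 to +120 mm in its frame (origin at table height, z up). On it stand two dark wooden strips, tops at z 28 mm: an end stop at +x and a side fence at +y. Flush in their corner the board's origin is at x +10, y +20, z +12 mm, its long side along the jig's x.
- end_stop (a point): Foot of the end stop's inner face (facing the jig's -x), at the jig's x +85, y 0, z 12 mm. The face runs from y -35 to +65 mm; 16 mm tall above the base.
- side_fence (a point): Foot of the side fence's inner face (facing the jig's -y), at the jig's x 0, y +50, z 12 mm. The face runs from x -65 to +85 mm; 16 mm tall above the base.
- bracket (a point): Tip of the fixed aluminium bracket arm that carries the hold-down over the board's stop end, at the jig's x +55, y +4, z 68 mm. The arm is 30 mm wide in x and spans z 62 to 74 mm; it runs towards +y to a post (x 37 to 73, y 82 to 108 mm) outside the side fence.
- board: Loose key-rack blank of plain wood, 150 x 60 x 20 mm (x, y, z), about 0.1 kg, three small dark drill marks on top. Origin at the centre of its underside. It starts flat on the jig's base, some centimetres out of the corner (towards the jig's -x and -y) and turned a little.
- knob_top (a point): Centre of the flat top of the hold-down's black round knob (40 mm diameter, 14 mm tall), at the jig's x +55, y +20 mm. Released it is 126 mm above the table and it moves straight down when pressed. Held correctly it is 106 mm above the table: 12 mm until the foot touches the board, then 8 mm of squeeze.
- foot (a joint): Downward travel (m) of the hold-down's foot, a rubber disc of 30 mm diameter with a steel sleeve (20 mm) through the bracket. 0 when released, its underside then 44 mm above the table; 0.012 when it rests on the board. A weak spring lifts it: about 1.1 N net of weight when up, 1.8 N at the board.
- knob (a joint): Downward travel (m) of the knob relative to the sleeve, 0 to 0.014: how far the strong spring is squeezed. Spring preloaded: 4 N at 0, plus 0.8 N per mm, so the knob carries the foot down first and is squeezed only once the foot is on the board. At the target 0.008 (about 10 N) the black ring on the stem meets the sleeve's top. Springs back when let go.
- matchbox: Matchbox, 53 x 36 x 15 mm, lying on the table beside the jig on its -y side. To be left alone. Origin at the centre of its underside.
- marker: Flat capped felt marker about 115 x 24 x 14 mm, lying on the table beside the jig on its +y side. To be left alone. Origin under the centre of its barrel.
- scissors: Scissors about 175 mm long with two finger loops, lying flat on the table beside the jig on its -y side. To be left alone. Origin near the middle, at table height.
Things that resemble listed ones, but are neither listed nor needed, are in the scene too. Of the things that look like the board, the smallest one is meant.

How it is judged (in metres and radians):
On the way:
1. the board is square and flush in the corner while the hold-down is still up (x of board in the frame of jig between 0.0075 and 0.0125 m and y of board in the frame of jig between 0.0175 and 0.0225 m and angle between the x axis of board and the x axis of jig, either way round below 0.02 rad and z of board in the frame of jig below 0.014 m and value of joint foot below 0.004 m), for 0.2 s.
At the end, for the whole second after the job is handed in: Through the last second the robot itself holds the knob down with its spring squeezed 8 mm (5.5 to 10.5 mm) and the foot bearing on the board with more than 3 N; the board lies flat within 2.5 mm of both the end stop and the side fence and square to them within 0.02 rad (about 1 degree) (x of board in the frame of jig between 0.0075 and 0.0125 m and y of board in the frame of jig between 0.0175 and 0.0225 m and angle between the x axis of board and the x axis of jig, either way round below 0.02 rad and z of board in the frame of jig below 0.014 m and value of joint foot between 0.0105 and 0.0145 m and value of joint knob between 0.0055 and 0.0105 m and contact force between any of the fingers, the arm and knob above 3 N and contact force between foot and board above 3 N and linear speed of board below 0.01 m/s); the arm keeps its last pose, push and grip.
It fails at once if the matchbox, marker or scissors are shifted by more than 15 mm (distance of any of matchbox, marker, scissors from where it was at the start of the episode above 0.015 m).
It also fails if it takes over 61 s, if anything falls off the work surface, if the arm or the gripper's body presses on something with over 40 N, if the wrist force passes 120 N, or if a joint passes its speed limit or range.

### The arm

A 6-joint arm with a two-finger parallel gripper is mounted at the origin on the work surface. World frame = base frame: x ahead of the robot, y to its left, z up, the work surface at z = 0. Lengths are in mm, angles in rad, forces in N, time in s.
With the tool pointing down it reaches from about 275 to 750 mm from the base axis. Payload 10.2 kg.
Tool frame: the origin (TCP) lies between the finger pads; the fingertips stand 17 mm ahead of it and the grasp point (between the pads) lies 2 mm behind it (tips_ahead is the distance from the TCP to the fingertips, in mm); z points along the fingers, y is the line along which they close (so a half turn about z gives the same grasp; the last joint's range is limited). The gripper opens to 85 mm and grips with 20 to 120 N. Pads are 22 mm wide; open, the fingers measure 114 mm over their backs; the gripper's body (76 mm by 85 mm) begins 54 mm behind the grasp point. The pads swing forward as they close: fully open they stand 13 mm farther back than shut.
Start: joints at [0.904, 0.313, 1.498, -0, 1.331, -0.223], TCP at [225.435, 474.142, 248.294] pointing down, gripper open.
Joint ranges: [-2.94, 2.94], [-0.97, 2.17], [0.19, 2.56], [-1.23, 4.37], [0.02, 3.11], [-2.88, 2.88]. Speed limits (rad/s): [2.39, 2.39, 3.01, 3.14, 3.14, 3.14].

### API

Orientations are given as a unit quaternion [w, x, y, z].
In Python, from rig import sense, capture, finish_job, boxes_of, tips_ahead gives the robot as it stands.
- The arm moves only by the tool drive_tool, never from a script. Its argument "commands" is text: rows parted by semicolons, each of 7 numbers parted by spaces: the shift along the world's x, y, z in units of 0.1 m (1.0 is 0.1 m), then the turn, a rotation vector about the world's x, y, z in units of pi/4 rad (1.0 is pi/4 rad), then the opening in per cent of the stroke, from 0 (shut) to 100 (fully open). A call has 1 to 20 rows; each row shifts and turns the commanded pose from where the row before left it; what a row does not reach is not made up. A row lasts 1/12 s, in which the tool goes at most 41.7 mm and 7.16 degrees, less where a joint would pass 70% of its speed; a pose out of reach is approached as far as the arm can. A call with a number of a shift or a turn outside -1 to 1 is refused whole. A call with a gripper value outside its range is refused whole. The fingers move at their own pace and stop on an object; "force" is the grip in N (left out, the last holds). Time passes only in rows, so rows that do not move let the fingers close. It gives the time, the measured TCP pose, the force, the opening and the grip force at its end, in the units of the state.
- sense(): the state, without advancing time (a new reading comes with each control period).
- capture(name): name is "scene" or "side" or "wrist"; returns a dict with "pixels" (420x560x3 uint8, blue, green, red), "fov_y" (degrees; the focal length in pixels is half the picture's height over the tangent of half this angle, whatever the lens; pixels are square), "cx", "cy" (the principal point, pixels), "position" and "attitude" of the camera in the world; the wrist camera has in their place "tool_from_camera" (4x4, takes a point from camera to tool coordinates, whose origin is the TCP and whose axes are the flange's). Camera axes: x right, y down, z forward; pixel columns grow to the right and rows downward; lengths in mm; the calibration is good to about 2 mm. A picture is of the moment at which its call begins: read the wrist's pose just before it. There is no depth.
- finish_job(): hands the job in; it is judged then, once.
Trained networks look in a picture, given as the dict that the camera call returned (one of the last four; its "shot" number tells which), for a name from the list of things; names that differ only in an ending like _2 or _b are one class to them, and where a whole thing is asked for, a point or a joint stands for the part that bears it (a point fixed in the world has none). Each returns a list of dicts, best first, with "confidence" (0 to 1); they miss things now and then, are a little off and sometimes report something else, mostly with a low value. They report only what shows in the picture. A call takes as long as a camera call. They do not tell look-alikes from the thing itself.
- boxes_of(picture, name): "position" ([column, row] in pixels, amid what is visible of it).
The state is a dict: "time_s": time; "joints": joint angles; "dq": joint speeds; "tau": joint torques, N m; "eef_pos": TCP position; "ee_rot": TCP orientation; "force": force on the tool from outside, world axes, zero at the start; "wrist_torque": the same for the moment, N m; "grip_width": opening from 0.0 (shut) to 1.0 (fully open); "grip_force": force on a finger pad.
Only numpy, scipy, OpenCV 4.12 (cv2) and the standard library are available. Lean on these libraries where they do the work, as an engineer would, in place of code of your own. Each camera call takes 0.05 s, during which the arm holds its last target. There are 200 camera calls.

## Working session

There is one attempt and no reset: what is moved stays moved. The work goes in short steps, Python scripts to look and compute and a tool call to move; the robot and the scene stay as the last step left them, time stands still between calls to the robot, and variables do not carry over. Pictures are saved under pics/ and viewed, at most 10 in all, crops included, and the job is handed in when it is done.

Besides the shell and the picture viewer there is one more tool, called by a JSON object that holds its "method" and its "body", one argument or row to a line. drive_tool: Moves the arm, as the interface text tells. Shifts and turns lie within -1 to 1; 1 stands for 0.1 m of shift or pi/4 rad of turn. Its arguments: {"type":"object","properties":{"commands":{"type":"string"},"force":{"type":"number"}},"required":["commands"]}

```bash
mkdir -p pics; ls; cat > h.py <<'E'
import numpy as np, cv2, json
from scipy.spatial.transform import Rotation as R
from rig import sense, capture, finish_job, boxes_of, tips_ahead
def campose(p, s=None):
    if 'tool_from_camera' in p:
        q=s['ee_rot']; Rt=R.from_quat([q[1],q[2],q[3],q[0]]).as_matrix()
        T=np.array(p['tool_from_camera']); return Rt@T[:3,:3], Rt@T[:3,3]+np.array(s['eef_pos'])
    a=np.array(p['attitude']); 
    A=a if a.shape==(3,3) else R.from_quat([a[1],a[2],a[3],a[0]]).as_matrix()
    return A, np.array(p['position'])
def f_of(p): return p['pixels'].shape[0]/2/np.tan(np.radians(p['fov_y'])/2)
def ray(p,uv,z,s=None):
    A,o=campose(p,s); f=f_of(p)
    d=A@np.array([(uv[0]-p['cx'])/f,(uv[1]-p['cy'])/f,1]); return o+d*(z-o[2])/d[2]
def proj(p,X,s=None):
    A,o=campose(p,s); c=(np.atleast_2d(X)-o)@A; f=f_of(p)
    return np.c_[c[:,0]/c[:,2]*f+p['cx'],c[:,1]/c[:,2]*f+p['cy']]
E
python3 - <<'E'
from h import *
s=sense(); print(s['time_s'],s['eef_pos'],s['ee_rot'],s['force'],tips_ahead)
for n in ['scene','side']:
    p=capture(n); cv2.imwrite(f'pics/{n}0.png',p['pixels'])
    print(n,p['fov_y'],p['cx'],p['cy'],p['position'],p['attitude'])
    for o in ['jig','board','knob_top','matchbox','marker','scissors']:
        print(o,[(np.round(b['position']),round(b['confidence'],2)) for b in boxes_of(p,o)])
E
```

```text
pics
0.0 [225.26744265 473.95061999 247.73228722] [-2.69815655e-04  2.20078592e-01  9.75481925e-01 -5.95040176e-04] [-0.09155514 -0.17282989 -0.00378056] 17.0
scene 53.86487493738338 281.1227345393335 209.92150004210305 [ 766.38865899 -424.10393996  874.79019195] [-0.2798114   0.92264276  0.25440752 -0.07558265]
jig [(array([320., 212.]), 0.65)]
board [(array([176., 264.]), 0.84), (array([242., 143.]), 0.66), (array([304., 221.]), 0.61)]
knob_top [(array([345., 195.]), 0.49)]
matchbox [(array([254., 278.]), 0.88)]
marker [(array([332., 159.]), 0.91)]
scissors [(array([302., 314.]), 0.95), (array([344., 197.]), 0.18)]
side 56.35658937213848 280.35815539259175 205.29513883350933 [ 428.10047998 -605.2479485   731.32502792] [-0.39573762  0.91573511 -0.06484164  0.02482959]
jig [(array([300., 230.]), 0.8)]
board [(array([291., 222.]), 0.86), (array([209., 325.]), 0.72), (array([347., 288.]), 0.63), (array([178., 199.]), 0.57), (array([297., 232.]), 0.16)]
knob_top [(array([317., 180.]), 0.63)]
matchbox [(array([295., 298.]), 0.56)]
marker [(array([267., 176.]), 0.76)]
scissors [(array([346., 287.]), 0.73)]
```

View pics/scene0.png

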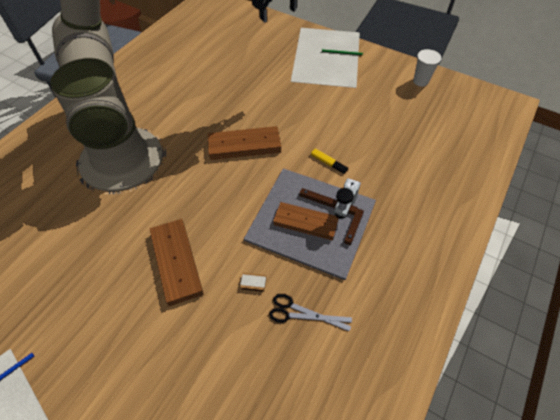

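View pics/side0.png

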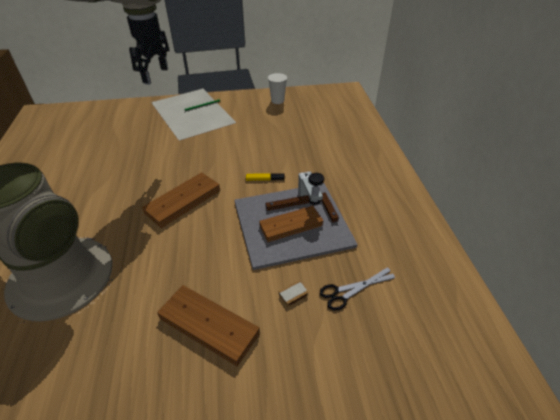

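Scene view: there are three board-like things, at scene (176,264), (242,143) and (304,221). The one at (304,221), side (291,222), is the smallest and the only one on the jig base, so it fits. I'll confirm this in one enlarged crop.

```bash
python3 - <<'E'
import cv2, numpy as np
a=cv2.imread('pics/scene0.png')[165:280,240:380]; b=cv2.imread('pics/side0.png')[165:270,228:362]
a=cv2.resize(a,(400*1,int(115*400/140)),interpolation=3) 
a=cv2.imread('pics/scene0.png')[165:280,240:380]
cv2.imwrite('pics/crop1.png',cv2.resize(a,None,fx=5,fy=5,interpolation=cv2.INTER_CUBIC))
cv2.imwrite('pics/crop2.png',cv2.resize(b,None,fx=5,fy=5,interpolation=cv2.INTER_CUBIC))
E
```

```text
(no output)
```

View pics/crop1.png

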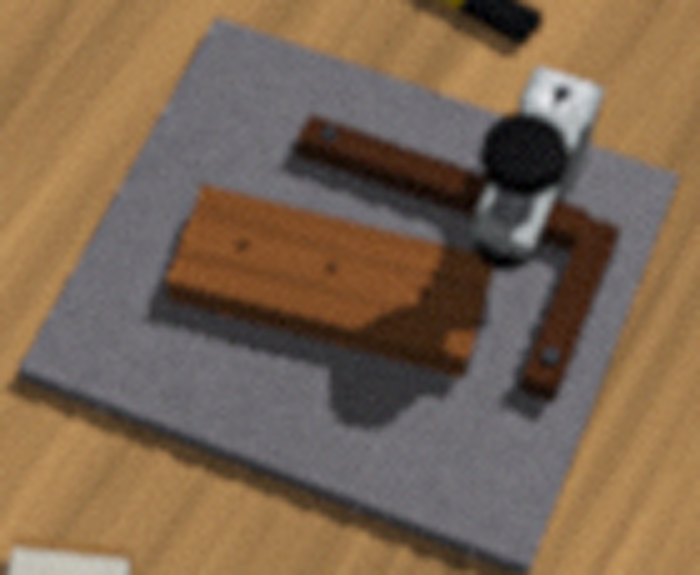

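View pics/crop2.png

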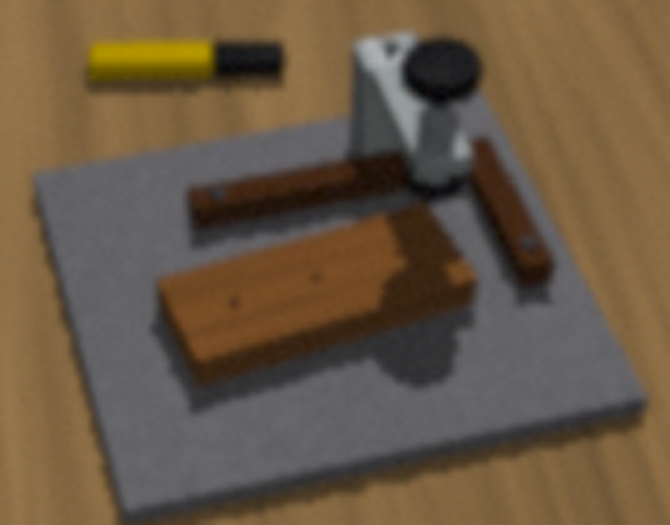

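The crops confirm it: a plain small board with drill marks lies loose on the grey jig, short of the dark end stop and fence. I'll fit the jig and board poses from both views.

```bash
cat > fit.py <<'E'
from h import *
from scipy.optimize import least_squares
def fit(obs,x0):  # obs: list of (p,s,local pts,px); returns x,y,yaw
    def res(v):
        M=R.from_euler('z',v[2]).as_matrix()
        return np.concatenate([(proj(p,np.array(L)@M.T+[v[0],v[1],0],s)-px).ravel() for p,s,L,px in obs])
    r=least_squares(res,x0,loss='soft_l1'); return r.x,np.round(res(r.x),1)
def jl(j,w): c,s_=np.cos(j[2]),np.sin(j[2]); d=np.array(w[:2])-j[:2]; return np.array([c*d[0]+s_*d[1],-s_*d[0]+c*d[1]])
def wl(j,l): c,s_=np.cos(j[2]),np.sin(j[2]); return np.array([j[0]+c*l[0]-s_*l[1],j[1]+s_*l[0]+c*l[1]])
E
python3 - <<'E'
from fit import *
P=capture('scene');S=capture('side')
c1=lambda a:np.array(a)/5-0.4+[240,165]
c2=lambda a:np.array(a)/5-0.4+[228,165]
J=[[-140,120,12],[120,120,12],[120,-120,12],[-140,-120,12]]
B=[[-75,30,32],[75,30,32],[75,-30,32],[-75,-30,32]]
K=[[55,20,126]]
jo=[(P,None,J,c1([[218,20],[680,175],[530,570],[22,372]])),(S,None,J,c2([[37,178],[487,100],[645,402],[125,512]])),
 (P,None,K,c1([[525,148]])),(S,None,K,c2([[442,65]]))]
bo=[(P,None,B,c1([[203,187],[490,258],[465,357],[168,282]])),(S,None,B,c2([[160,283],[430,205],[475,283],[200,362]]))]
x0=ray(P,[318,225],12)
for name,o in [('J',jo),('B',bo),('Js',jo[:1]+jo[2:3]),('Jd',jo[1:2]+jo[3:])]:
    v,r=fit(o,[x0[0],x0[1],0.]); print(name,v,r)
    if name=='J': j=v
    if name=='B': print(jl(j,v),v[2]-j[2])
for o in ['matchbox','marker','scissors']:
    for p in (P,S):
        w=ray(p,boxes_of(p,o)[0]['position'],8); print(o,w,jl(j,w))
E
```

```text
J [5.61759728e+02 8.96546583e+01 1.21840421e-01] [-0.2 -1.   0.6  0.   0.2  0.5 -1.2 -0.5 -0.9 -0.4 -0.5 -1.1  1.4  0.4
 -0.2  1.1  0.6 -0.1  0.4  0.1]
B [5.45390066e+02 6.96267377e+01 2.42362600e-01] [-0.2 -0.7  1.5 -0.1  1.   0.6 -0.4 -0.2 -0.9  0.1 -0.4  0.2  0.9 -0.1
 -0.5  1. ]
[-18.68248491 -17.88989085] 0.12052217873632191
Js [5.61762782e+02 8.91781857e+01 1.25987731e-01] [-0.6 -0.8  0.4 -0.1  0.4  0.6 -1.2 -0.1  0.5 -0.1]
Jd [5.61841458e+02 9.05687027e+01 1.15461961e-01] [-0.7 -0.9 -0.2 -1.2  1.2  0.4 -0.6  0.5  0.5 -0.1]
matchbox [ 513.76262339 -123.91952854    8.        ] [ -73.59891853 -206.15735387]
matchbox [ 521.39504543 -127.10238156    8.        ] [ -66.40991981 -210.24424962]
marker [498.5857051  283.47749886   8.        ] [-39.14862012 200.06408048]Traceback (most recent call last):
  File "<stdin>", line 18, in <module>
IndexError: list index out of range
```

Confirmed: the board needs about +29 mm in jig x, +38 mm in jig y and -0.12 rad. I'll move above the clear base area on the jig's -y side, with the finger line along the jig's x.

{"method": "drive_tool", "body": {
  "commands": "0.193 -0.28 0 0 0 -0.0753 55; 0.193 -0.28 0 0 0 -0.0753 55; 0.193 -0.28 0 0 0 -0.0753 55; 0.193 -0.28 0 0 0 -0.0753 55; 0.193 -0.28 0 0 0 -0.0753 55; 0.193 -0.28 0 0 0 -0.0753 55; 0.193 -0.28 0 0 0 -0.0753 55; 0.193 -0.28 0 0 0 -0.0753 55; 0.193 -0.28 0 0 0 -0.0753 55; 0.193 -0.28 0 0 0 -0.0753 55; 0.193 -0.28 0 0 0 -0.0753 55; 0.193 -0.28 0 0 0 -0.0753 55; 0.193 -0.28 0 0 0 -0.0753 55; 0.193 -0.28 0 0 0 -0.0753 55; 0.193 -0.28 0 0 0 -0.0753 55; 0.193 -0.28 0 0 0 -0.0753 55; 0.193 -0.28 0 0 0 -0.0753 55; 0 0 0 0 0 0 55; 0 0 0 0 0 0 55; 0 0 0 0 0 0 55",
  "force": 30
}}

```text
time_s: 2.67
eef_pos: [553.3, -1.5, 248.1]
ee_rot: [-0.0, 0.663, 0.749, -0.0]
force: [-0.3, -0.1, 0.2]
grip_width: 0.549
grip_force: 0.0
```

```bash
python3 - <<'E'
from fit import *
import rig
s=sense();p=capture('wrist');cv2.imwrite('pics/w1.png',p['pixels']);print(rig.tips_ahead,p['fov_y'],p['cx'],p['cy'],np.round(p['tool_from_camera'],3).tolist())
A,o=campose(p,s);print(o)
np.savez('w1.npz',px=p['pixels'])
import pickle;pickle.dump((p,s),open('w1.pkl','wb'))
j=[561.76,89.65,.1218]
pts=[list(wl(j,l))+[12] for l in [(-140,120),(120,120),(120,-120),(-140,-120)]]
print(proj(p,pts,s).round())
E
```

```text
17.0 65.7623136259658 277.0230238534103 215.70141031477152 [[-0.0, -0.95, -0.312, 79.789], [1.0, -0.001, 0.002, -0.075], [-0.002, -0.312, 0.95, -125.266], [0.0, 0.0, 0.0, 1.0]]
[543.5379294   77.62924383 373.44367032]
[[147. -37.]
 [426. -37.]
 [397. 209.]
 [173. 209.]]
```

View pics/w1.png

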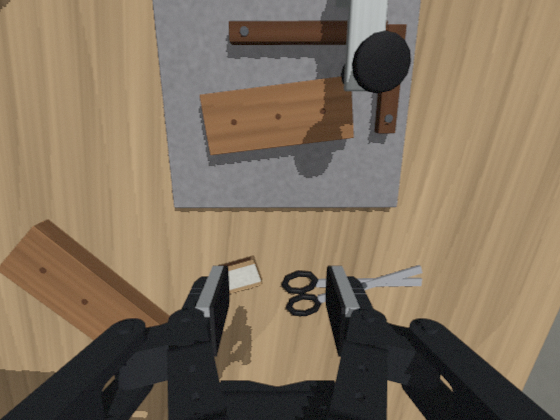

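The wrist view shows the board at about (277,115) and the jig's near edge at row 207, from column 175 to 396, within 2 px of the prediction. Next I'll refine jig and board from this view.

```bash
python3 - <<'E'
from fit import *
import pickle
p,s=pickle.load(open('w1.pkl','rb'))
J=[[-140,-120,12],[120,-120,12],[85,-35,28],[-65,50,28],[55,20,126]]
v,r=fit([(p,s,J,np.array([[175,207],[396,207],[376,133],[230,44],[381,62]]))],[561.8,89.7,.122]);print(v,r)
B=[[-75,30,32],[75,30,32],[75,-30,32],[-75,-30,32]]
b,r=fit([(p,s,B,np.array([[200,95],[352,77],[354,138],[210,154]]))],[545,70,.24]);print(b,r)
j=(v+np.array([561.8,89.7,.122]))/2
print(j,jl(j,b),b[2]-j[2])
for l in [(-20,-85),(-20,-30),(-100,20),(55,20)]: print(l,wl(j,l))
E
```

```text
[5.60242803e+02 9.05143312e+01 1.30610703e-01] [-2.2  2.3  0.5  0.3  0.7  0.2 -3.  -1.2  0.7 -0. ]
[5.46346856e+02 7.04852442e+01 2.30682348e-01] [-0.4 -0.9  0.1 -0.8  0.3  1.1  0.1  1.2]
[5.61021402e+02 9.01071656e+01 1.26305352e-01] [-17.02941842 -17.61706527] 0.10437699645565263
(-20, -85) [551.88815241   3.26487315]
(-20, -30) [544.95981377  57.82674742]
(-100, 20) [459.29859788  97.35086781]
(55, 20) [613.0638799  116.87618582]
```

{"method": "drive_tool", "body": {
  "commands": "0 0 -0.3 0 0 0 55; 0 0 -0.35 0 0 0 55; 0 0 -0.35 0 0 0 55; 0 0 -0.35 0 0 0 55; 0 0 -0.35 0 0 0 55; 0 0 -0.2 0 0 0 55; 0 0 -0.1 0 0 0 55; 0 0 0 0 0 0 55; 0 0 -0.02 0 0 0 55; 0 0 -0.02 0 0 0 55; 0 0 -0.02 0 0 0 55; 0 0 -0.02 0 0 0 55; 0 0 0 0 0 0 55"
}}

```text
time_s: 3.8
eef_pos: [553.6, -1.9, 40.5]
ee_rot: [0.0, 0.663, 0.749, 0.0]
force: [0.4, -0.4, -0.5]
grip_width: 0.551
grip_force: 0.0
```

```bash
python3 - <<'E'
from fit import *
s=sense();print(s['eef_pos'],s['force'],s['joints'])
p=capture('side');c=proj(p,[s['eef_pos']])[0].astype(int);print(c)
x,y=c;cv2.imwrite('pics/s2.png',cv2.resize(p['pixels'][max(0,y-60):y+60,x-70:x+90],None,fx=5,fy=5,interpolation=2))
E
```

```text
[553.63250844  -1.85796545  40.53161616] [ 0.43620138 -0.37533083 -0.49098921] [-2.15008474e-01  6.21646415e-01  1.62560243e+00  2.94496481e-05
  8.93829725e-01 -3.36621226e-01]
[299 239]
```

View pics/s2.png

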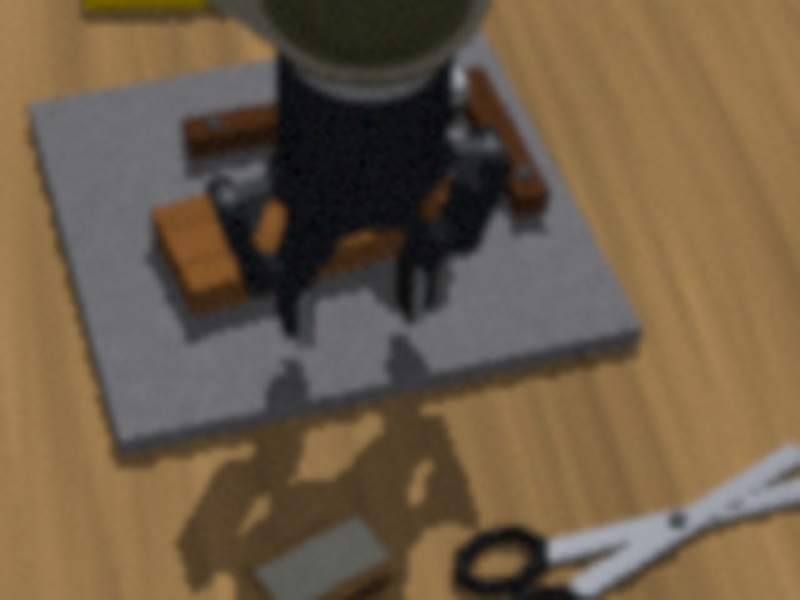

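The side crop shows the fingertips (crop (300,335) and (410,315)) still hovering over the base, clear of the board. I'll descend a bit further to feel the base.

{"method": "drive_tool", "body": {
  "commands": "0 0 -0.03 0 0 0 55; 0 0 -0.03 0 0 0 55; 0 0 -0.02 0 0 0 55; 0 0 0 0 0 0 55"
}}

```text
time_s: 4.18
eef_pos: [553.3, -1.8, 31.7]
ee_rot: [-0.0, 0.663, 0.749, -0.0]
force: [-0.4, -0.5, -0.3]
grip_width: 0.553
grip_force: 0.0
```

{"method": "drive_tool", "body": {
  "commands": "0 0 -0.02 0 0 0 55; 0 0 -0.02 0 0 0 55; 0 0 0 0 0 0 55"
}}

```text
time_s: 4.43
eef_pos: [553.4, -1.8, 27.9]
ee_rot: [-0.0, 0.663, 0.749, -0.0]
force: [0.0, 0.1, 0.2]
grip_width: 0.549
grip_force: 0.0
```

No contact at TCP z 28, so the tips are about 12–18 mm up, at the board's mid-height. Pushing along jig +y.

{"method": "drive_tool", "body": {
  "commands": "-0.0074 0.0595 0 0 0 0 55; -0.0074 0.0595 0 0 0 0 55; -0.0074 0.0595 0 0 0 0 55; -0.0074 0.0595 0 0 0 0 55; -0.0074 0.0595 0 0 0 0 55; -0.0074 0.0595 0 0 0 0 55; -0.0074 0.0595 0 0 0 0 55; -0.0074 0.0595 0 0 0 0 55; -0.0074 0.0595 0 0 0 0 55; -0.005 0.04 0 0 0 0 55; -0.0024 0.02 0 0 0 0 55; 0 0 0 0 0 0 55"
}}

```text
time_s: 5.43
eef_pos: [546.1, 58.1, 28.3]
ee_rot: [-0.0, 0.663, 0.749, 0.0]
force: [-0.6, -0.1, -0.4]
grip_width: 0.551
grip_force: 0.0
```

{"method": "drive_tool", "body": {
  "commands": "-0.0024 0.02 0 0 0 0 55; -0.0024 0.02 0 0 0 0 55; -0.0024 0.02 0 0 0 0 55; -0.0012 0.01 0 0 0 0 55; 0 0 0 0 0 0 55"
}}

```text
time_s: 5.85
eef_pos: [545.2, 64.9, 28.3]
ee_rot: [-0.0, 0.663, 0.749, -0.0]
force: [-0.6, -0.1, 1.4]
grip_width: 0.551
grip_force: 0.0
```

```bash
python3 - <<'E'
from fit import *
s=sense();print(s['eef_pos'],s['force'])
p=capture('scene');cv2.imwrite('pics/c3.png',cv2.resize(p['pixels'][160:290,240:390],None,fx=4.6,fy=4.6,interpolation=2))
E
```

```text
[545.22488643  64.89774488  28.26074383] [-0.57137889 -0.08771912  1.40163794]
```

View pics/c3.png

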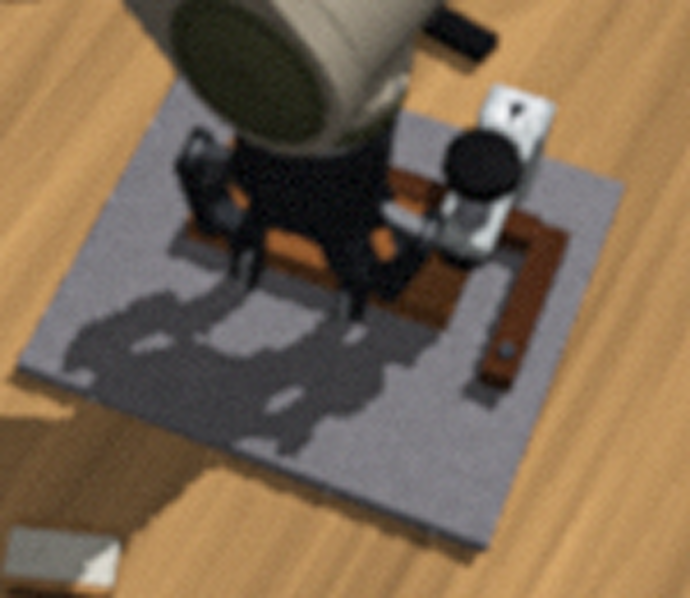

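The crop shows the board aligned and close to the fence, with the fingers against its -y side at (245,280) and (350,310). Continuing gently until it contacts the fence.

{"method": "drive_tool", "body": {
  "commands": "-0.0012 0.01 0 0 0 0 55; -0.0012 0.01 0 0 0 0 55; -0.0012 0.01 0 0 0 0 55; 0 0 0 0 0 0 55"
}}

```text
time_s: 6.23
eef_pos: [544.9, 67.9, 28.3]
ee_rot: [-0.0, 0.663, 0.749, 0.0]
force: [-1.1, -0.2, 0.3]
grip_width: 0.555
grip_force: 0.0
```

{"method": "drive_tool", "body": {
  "commands": "-0.0012 0.01 0 0 0 0 55; -0.0012 0.01 0 0 0 0 55; 0 0 0 0 0 0 55"
}}

```text
time_s: 6.48
eef_pos: [545.1, 68.4, 28.4]
ee_rot: [0.001, 0.662, 0.749, -0.001]
force: [0.4, -9.0, -0.5]
grip_width: 0.548
grip_force: 4.7
```

The board touches the fence at 9 N. I'll press slightly more, back off, rise, turn 90° and go to the board's -x end.

{"method": "drive_tool", "body": {
  "commands": "-0.001 0.008 0 0 0 0 55; 0 0 0 0 0 0 55; 0.003 -0.03 0 0 0 0 55; 0.012 -0.1 0 0 0 0 55; 0 0 0.3 0 0 0 55; 0 0 0.4 0 0 0 25; 0 0 0.3 0 0 0 25"
}}

```text
time_s: 7.07
eef_pos: [546.3, 57.0, 130.5]
ee_rot: [0.0, 0.663, 0.749, 0.0]
force: [0.5, 0.2, 0.3]
grip_width: 0.279
grip_force: 0.0
```

{"method": "drive_tool", "body": {
  "commands": "-0.076 0.028 0 0 0 -0.1429 25; -0.076 0.028 0 0 0 -0.1429 25; -0.076 0.028 0 0 0 -0.1429 25; -0.076 0.028 0 0 0 -0.1429 25; -0.076 0.028 0 0 0 -0.1429 25; -0.076 0.028 0 0 0 -0.1429 25; -0.076 0.028 0 0 0 -0.1429 25; -0.076 0.028 0 0 0 -0.1429 25; -0.076 0.028 0 0 0 -0.1429 25; -0.076 0.028 0 0 0 -0.1429 25; -0.076 0.028 0 0 0 -0.1429 25; -0.076 0.028 0 0 0 -0.1429 25; -0.076 0.028 0 0 0 -0.1429 25; -0.076 0.028 0 0 0 -0.1429 25; 0 0 0 0 0 0 25"
}}

```text
time_s: 8.32
eef_pos: [438.7, 96.9, 128.3]
ee_rot: [-0.0, 0.998, 0.059, -0.0]
force: [0.5, 0.6, -0.4]
grip_width: 0.249
grip_force: 0.0
```

{"method": "drive_tool", "body": {
  "commands": "0 0 -0.3 0 0 0 25; 0 0 -0.35 0 0 0 25; 0 0 -0.2 0 0 0 25; 0 0 -0.1 0 0 0 25; 0 0 0 0 0 0 25; 0.0496 0.0061 0 0 0 0 25; 0.0496 0.0061 0 0 0 0 25; 0.0496 0.0061 0 0 0 0 25; 0.0496 0.0061 0 0 0 0 25; 0.0496 0.0061 0 0 0 0 25; 0.0496 0.0061 0 0 0 0 25; 0.0298 0.0037 0 0 0 0 25; 0.0198 0.0024 0 0 0 0 25; 0 0 0 0 0 0 25"
}}

```text
time_s: 9.48
eef_pos: [474.8, 101.0, 33.3]
ee_rot: [0.0, 0.998, 0.061, 0.0]
force: [-0.5, -0.4, 0.2]
grip_width: 0.253
grip_force: 0.0
```

{"method": "drive_tool", "body": {
  "commands": "0.0198 0.0024 0 0 0 0 25; 0.0198 0.0024 0 0 0 0 25; 0.0198 0.0024 0 0 0 0 25; 0.01 0.0012 0 0 0 0 25; 0.01 0.0012 0 0 0 0 25; 0 0 0 0 0 0 25"
}}

```text
time_s: 9.98
eef_pos: [482.6, 101.9, 33.3]
ee_rot: [-0.0, 0.998, 0.061, 0.0]
force: [-0.1, -0.1, 0.2]
grip_width: 0.249
grip_force: 0.0
```

{"method": "drive_tool", "body": {
  "commands": "0.01 0.0012 0 0 0 0 25; 0 0 0 0 0 0 25"
}}

```text
time_s: 10.15
eef_pos: [482.9, 102.0, 33.2]
ee_rot: [-0.0, 0.998, 0.061, -0.001]
force: [-2.3, -1.5, 2.5]
grip_width: 0.248
grip_force: 1.6
```

{"method": "drive_tool", "body": {
  "commands": "0.01 0.0012 0 0 0 0 25; 0.005 0.0006 0 0 0 0 25; 0 0 0 0 0 0 25"
}}

```text
time_s: 10.4
eef_pos: [483.0, 102.1, 33.0]
ee_rot: [0.0, 0.998, 0.061, -0.003]
force: [-10.9, -2.6, 7.0]
grip_width: 0.251
grip_force: 5.3
```

The board is firmly against the end stop at 11 N. I'll back off, rise and check.

{"method": "drive_tool", "body": {
  "commands": "-0.03 -0.004 0 0 0 0 25; -0.12 -0.015 0 0 0 0 25; 0 0 0.35 0 0 0 25; 0 0 0.4 0 0 0 25; 0 0 0.4 0 0 0 25; 0 0 0.35 0 0 0 25; 0 0 0 0 0 0 25"
}}

```text
time_s: 10.98
eef_pos: [472.7, 100.4, 189.9]
ee_rot: [0.001, 0.998, 0.061, 0.006]
force: [0.0, 0.2, 0.4]
grip_width: 0.247
grip_force: 0.0
```

```bash
python3 - <<'E'
from fit import *
import pickle
s=sense();p=capture('wrist');pickle.dump((p,s),open('w2.pkl','wb'))
j=[561.4,90,.124]
for n,l in [('base-+',(-140,120,12)),('base--',(-140,-120,12)),('fence',(-65,50,28)),('b-+',(-65,50,32)),('b--',(-65,-10,32)),('b+-',(85,-10,32)),('stop',(85,-35,28))]:
    print(n,proj(p,[list(wl(j,l))+[l[2]]],s).round())
cv2.imwrite('pics/w2.png',cv2.resize(p['pixels'],(800,600),interpolation=2))
E
```

```text
base-+ [[179. 251.]]
base-- [[416. 250.]]
fence [[244. 180.]]
b-+ [[244. 181.]]
b-- [[312. 181.]]
b+- [[317. -16.]]
stop [[350. -14.]]
```

View pics/w2.png

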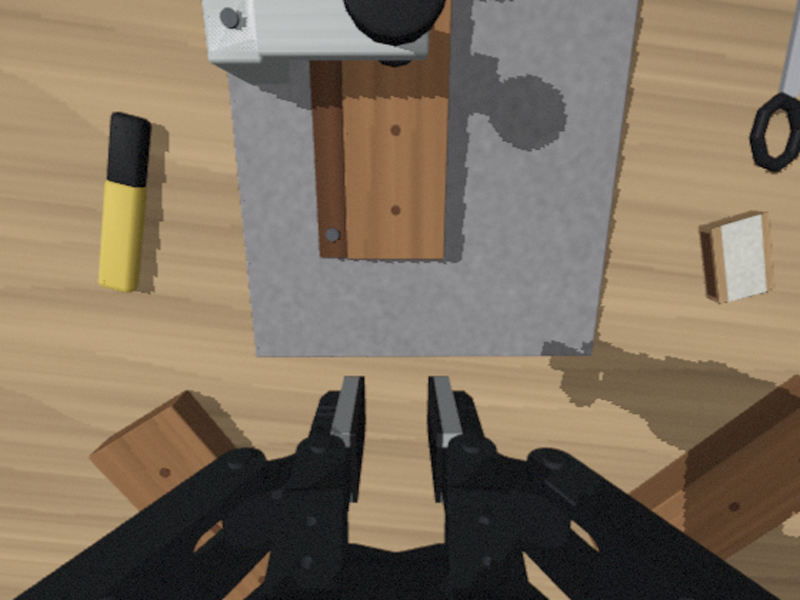

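The board is square and flush: its end edge at row 258 lines up with the fence end, and there is no gap along the fence at column 343. Next I'll shut the fingers and go over the knob.

{"method": "drive_tool", "body": {
  "commands": "0.235 0.027 0 0 0 0 0; 0.235 0.027 0 0 0 0 0; 0.235 0.027 0 0 0 0 0; 0.235 0.027 0 0 0 0 0; 0.235 0.027 0 0 0 0 0; 0.231 0.027 0 0 0 0 0; 0 0 -0.2 0 0 0 0; 0 0 -0.1 0 0 0 0; 0 0 0 0 0 0 0; 0 0 0 0 0 0 0",
  "force": 30
}}

```text
time_s: 11.87
eef_pos: [609.7, 116.5, 152.4]
ee_rot: [-0.0, 0.998, 0.061, -0.001]
force: [0.5, 0.2, 0.5]
grip_width: 0.003
grip_force: 0.0
```

```bash
python3 - <<'E'
from fit import *
s=sense();e=np.array(s['eef_pos']);print(e,s['force'],s['grip_width'])
a=[]
for n in ['scene','side']:
    p=capture(n);c=proj(p,[[613.3,116.6,126]])[0];t=proj(p,[e-[0,0,17]])[0]
    print(n,c,t,[(b['position'],b['confidence']) for b in boxes_of(p,'knob_top')])
    x,y=c.astype(int);im=cv2.resize(p['pixels'][y-40:y+40,x-40:x+40],(400,400),interpolation=2)
    cv2.circle(im,tuple(((t-[x-40,y-40]+.5)*5).astype(int)),3,(0,0,255),-1)
    a.append(im)
cv2.imwrite('pics/k1.png',np.hstack(a))
E
```

```text
[609.68973702 116.51332343 152.40600048] [0.50551115 0.16379043 0.45965747] 0.0028020135860706676
scene [345.06331149 193.81896705] [344.13576595 190.68146926] [([343.5, 196.2], 0.74)]
side [316.13363204 177.60980974] [314.89484102 174.74689208] [([313.0, 179.4], 0.47)]
```

View pics/k1.png

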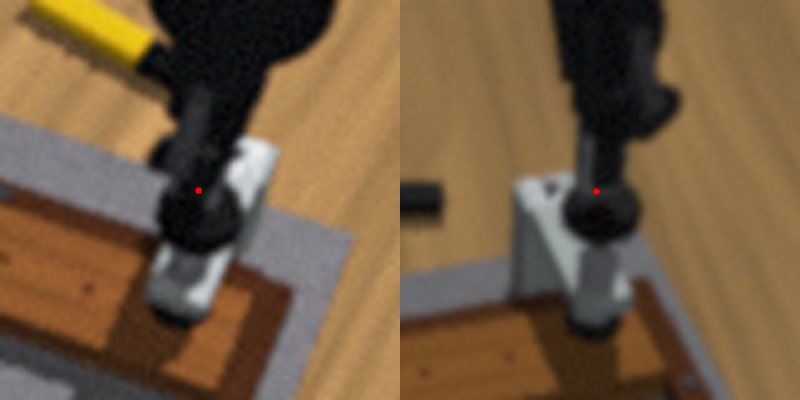

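The fingertips are just above the knob, 3 mm short in x. I'll correct that and press down in steps while watching the force.

{"method": "drive_tool", "body": {
  "commands": "0.035 0 0 0 0 0 0; 0 0 -0.05 0 0 0 0; 0 0 -0.03 0 0 0 0; 0 0 -0.03 0 0 0 0; 0 0 -0.03 0 0 0 0; 0 0 0 0 0 0 0"
}}

```text
time_s: 12.57
eef_pos: [613.8, 116.5, 138.7]
ee_rot: [-0.0, 0.998, 0.06, -0.0]
force: [0.9, -0.3, 1.0]
grip_width: 0.001
grip_force: 0.7
```

{"method": "drive_tool", "body": {
  "commands": "0 0 -0.03 0 0 0 0; 0 0 -0.02 0 0 0 0; 0 0 0 0 0 0 0; 0 0 0 0 0 0 0"
}}

```text
time_s: 12.9
eef_pos: [614.0, 116.5, 134.3]
ee_rot: [-0.0, 0.998, 0.061, 0.0]
force: [-0.4, 0.3, 1.7]
grip_width: -0.004
grip_force: 0.8
```

{"method": "drive_tool", "body": {
  "commands": "0 0 -0.02 0 0 0 0; 0 0 -0.02 0 0 0 0; 0 0 0 0 0 0 0; 0 0 0 0 0 0 0"
}}

```text
time_s: 13.23
eef_pos: [614.1, 116.5, 130.5]
ee_rot: [0.0, 0.998, 0.061, 0.0]
force: [-0.8, 0.1, 4.2]
grip_width: 0.003
grip_force: 2.0
```

The foot reached the board at about TCP z 131, as predicted. Squeezing 8 mm more.

{"method": "drive_tool", "body": {
  "commands": "0 0 -0.02 0 0 0 0; 0 0 -0.02 0 0 0 0; 0 0 -0.02 0 0 0 0; 0 0 -0.015 0 0 0 0; 0 0 0 0 0 0 0; 0 0 0 0 0 0 0; 0 0 0 0 0 0 0; 0 0 0 0 0 0 0"
}}

```text
time_s: 13.9
eef_pos: [614.2, 116.5, 123.7]
ee_rot: [0.0, 0.998, 0.061, 0.001]
force: [-1.8, -0.5, 9.5]
grip_width: 0.003
grip_force: 4.7
```

```bash
python3 - <<'E'
from fit import *
f=[];z=[];a=[]
for k in range(8):
    p=capture('side' if k%2 else 'scene');s=sense();f.append(s['force']);z.append(s['eef_pos'])
    if k<2:
        x,y=proj(p,[[605,100,80]])[0].astype(int);a.append(cv2.resize(p['pixels'][y-40:y+40,x-40:x+40],(400,400),interpolation=2))
print(np.mean(f,0),np.mean(z,0),s['time_s']);cv2.imwrite('pics/end.png',np.hstack(a))
E
```

```text
[-2.63289657 -0.46509937  9.59988304] [614.15312203 116.52937322 123.69607109] 14.3
```

View pics/end.png

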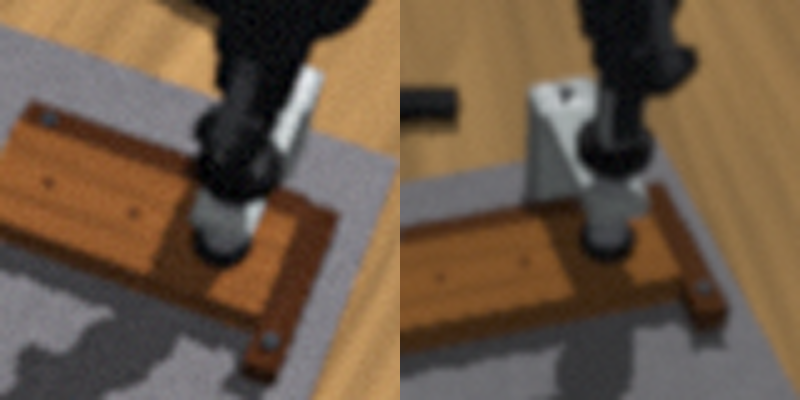

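The foot is clamped on the board, and the board is still flush in the corner. The force of 9.6 N and TCP z 123.7 mean about 7.2 mm of squeeze, so I'll add 0.8 mm and hand in.

{"method": "drive_tool", "body": {
  "commands": "0 0 -0.008 0 0 0 0; 0 0 0 0 0 0 0; 0 0 0 0 0 0 0; 0 0 0 0 0 0 0; 0 0 0 0 0 0 0; 0 0 0 0 0 0 0"
}}

```text
time_s: 14.8
eef_pos: [614.2, 116.5, 123.0]
ee_rot: [0.0, 0.998, 0.061, 0.001]
force: [-3.1, -0.2, 10.3]
grip_width: -0.0
grip_force: 5.0
```

```bash
python3 - <<'E'
from h import *
s=sense();print(s['force'],s['eef_pos'])
if 8.5<s['force'][2]<12: print(finish_job())
E
```

```text
[-3.05895804 -0.19958911 10.27324922] [614.16200529 116.50563976 122.98630181]
the job is handed in; nothing more can be done
None
```

Job handed in at about 15 s: the board is flush in the corner, and the robot is still holding the knob down at 10.3 N, about 8 mm of squeeze going by force and tool height. The matchbox, marker and scissors were not touched; the hand-in returned no verdict.

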